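Park the loaded specimen tray and stack an empty one over its tubes

ROBOT

A 6-joint arm with a two-finger parallel gripper is mounted at the origin on the work surface. World frame = base frame: x ahead of the robot, y to its left, z up, the work surface at z = 0. Lengths are in m, angles in rad, forces in N, time in s.
With the tool pointing down it reaches from about 0.35 to 0.775 m from the base axis. Payload 5.5 kg.
Tool frame: the origin (TCP) lies at the very end of the fingers, on their centre line; the grasp point (between the pads) lies 19 mm behind it (r.hold_point_z is the distance from the TCP to the grasp point, in m); z points along the fingers, y is the line along which they close (so a half turn about z gives the same grasp; the last joint's range is limited). The gripper opens to 85 mm and grips with 20 to 120 N. Pads are 22 mm wide; open, the fingers measure 114 mm over their backs; the gripper's body (76 mm by 85 mm) begins 54 mm behind the grasp point. The pads swing forward as they close: fully open they stand 13 mm farther back than shut.
Start: joints at [-1.489, 0.313, 0.046, 1.304, 0, 1.431], TCP at [0.126, -0.561, 0.231] pointing down, gripper open.
Joint ranges: [-2.76, 2.76], [-0.86, 1.69], [-1.03, 1.26], [-2.2, 2.34], [-1.47, 1.5], [-3.14, 3.14]. Speed limits (rad/s): [2.57, 2.57, 3.14, 3.14, 3.14, 3.14].

INTERFACE

Orientations are given as a rotation vector (axis times angle).
In Python, from workcell import r, eyes, ticket gives the robot as it stands. The module is installed in compiled form; this text tells all that it offers.
- The arm moves only by the shell command python3 -m handwheel 'ROWS' [OPENING] [FORCE]. ROWS is JSON, one flat list of numbers, 6 for each row, row after row: the shift along the tool's x, y, z in m, then the turn, a rotation vector about the tool's x, y, z in rad. In form: [dx, dy, dz, rx, ry, rz, dx, dy, dz, rx, ry, rz, ...]. A call has 1 to 8 rows; each row is the pose to reach, as a shift and turn from the pose commanded when the call began, along the tool's axes at that moment; what a row does not reach only later rows make up. A row lasts 1/10 s, in which the tool goes at most 50 mm and 8.59 degrees, less where a joint would pass 70% of its speed; a pose out of reach is approached as far as the arm can. A call with a gripper value outside its range is refused whole. OPENING is the opening, from 0 (shut) to 1 (fully open), set as the call begins (- or left out, the last holds). The fingers move at their own pace and stop on an object; FORCE is the grip in N (left out, the last holds). Time passes only in rows, so rows that repeat a pose let the fingers close. It gives the time, the measured TCP pose, the force, the opening and the grip force at its end, in the units of the state.
- r.read_state(): the state, without advancing time (a new reading comes with each control period).
- eyes.get_image(name): name is "scene" or "top" or "wrist"; returns (picture, depth): 400x640x3 uint8, blue, green, red; 400x640 float32, m along the optical axis (not along the pixel's ray), 0 where there is no reading.
- eyes.get_calibration(name): a dict with "fx", "fy", "cx", "cy" (pixels), "rvec" (rotation vector, rad) and "tvec" (3), from world to camera coordinates, as OpenCV has them; the wrist camera has in their place "T_tool_cam" (4x4, takes a point from camera to tool coordinates, whose origin is the TCP and whose axes are the flange's). Camera axes: x right, y down, z forward; pixel columns grow to the right and rows downward; lengths in m; the calibration is good to about 2 mm. A picture is of the moment at which its call begins: read the wrist's pose just before it. get_calibration takes no time and is no camera call.
- ticket.sign_off(): hands the job in; it is judged then, once.
The state is a dict: "clock": time; "q": joint angles; "qd": joint speeds; "joint_efforts": joint torques, N m; "tool_pos": TCP position; "eef_rot": TCP orientation; "force": force on the tool from outside, world axes, zero at the start; "torque": the same for the moment, N m; "gripper_width": finger opening in m; "grasp_force": force on a finger pad.
Only numpy, scipy, OpenCV 4.12 (cv2) and the standard library are available. Lean on these libraries where they do the work, as an engineer would, in place of code of your own. Each camera call takes 0.05 s, during which the arm holds its last target. There are 200 camera calls.

TASK

Slide the tray that holds the tubes back over the worktop, without lifting or tipping it, until its long side is flush against the raised rear ledge. Then take the empty top tray out of the nested pair, turn it half round and set it gently, level and fully down on the loaded tray, yellow ends opposite, so that it stands on the ledges, clear of the tubes. Leave the other tray of the pair and everything else on the worktop where they are.

Things in the scene. Friction and masses are not known exactly. Their poses are not given: they have to be found in the camera images.
- tray_loaded: Blue stack-nest tray holding the tube rack, on the worktop, 0.28 kg plus rack. All 3 trays are alike: 206 mm long (own x), 162 wide (own y), 100 high; origin centre of underside, z up; +x end rim YELLOW. Starts with yellow end to the robot's left (yaw about 90 deg +-20), long sides facing robot and rear ledge; may be the left or right of the two tray places.
- ledge_level (a point): Point 90 mm above tray_loaded's origin, at the height of its four inner ledges (18 x 20 mm, tops of hollow pillars on the long walls at own x = +66 and -32 mm, 10 mm below the rim). A tray set in with yellow ends OPPOSITE stands on them, its origin here, with 6 mm play each way in the rim. Yellow ends together it nests down instead, onto the tubes.
- loaded_yellow (a point): Middle of tray_loaded's yellow end rim, at its top edge: (+100, 0, +100) mm in its frame.
- near_grip (a point): Middle of the outer face of tray_loaded's hand grip on the robot's side: (+17, +81, +85) mm in its frame; a flat upright face 74 mm long, z 70 to 100 mm, flush with the rim bead (z 90 to 100 mm) beside it. Below them the walls slope inward 1:10 (floor 180 x 130 mm outside). Pushed at this height the tray slides (friction about 0.6) without tipping.
- tray_top: Empty upper tray of the nested pair, shape as tray_loaded, walls and floor 3 mm, about 0.22 kg. Starts nested in tray_base, same way round, 45 mm higher (rim 145 mm above the worktop); free once raised 60 mm straight up.
- grip_plus (a point): Top edge of tray_top's hand grip on its +y side: (0, +76.5, +100) mm in its frame. The grip is an upright slab 9 mm thick (along y), 74 mm long (own x -20 to +54), z 70 to 100 mm; pinch it from above, one finger inside the tray, one outside, tips at most 30 mm below this edge.
- grip_minus (a point): The same on tray_top's -y side: (0, -76.5, +100) mm in its frame.
- yellow_end (a point): Middle of tray_top's yellow end rim, at its top edge: (+100, 0, +100) mm in its frame.
- tray_base: Lower tray of the nested pair, shape as tray_loaded, 0.34 kg, on the worktop, yellow end to the robot's left (yaw about 90 deg +-35); stays where it is.
- tube_rack: Black rack 150 x 64 x 46 mm with eight purple-capped blood tubes, tops 79 mm above its underside; origin centre of its underside. Stands loose on tray_loaded's floor: tube tops 8 mm below the tray's ledges.
- ledge: Raised stainless rear ledge of the worktop, fixed, 110 mm high, 1500 long (own y), 210 deep; its upright slotted front face looks at the robot. Origin at the foot of that face, mid-length; own x points back into the ledge (a flush tray's origin is at x = -81 mm). Spare tip boxes and a mixer (up to 80 mm high) stand on it, at least 60 mm behind its front edge.
- bottle: Amber reagent bottle, radius 28 mm, 190 mm tall, origin at the centre of its underside. Stands about 15 mm from one of the two hand grips of the nested pair and so blocks the fingers there; leave it.
- timer: White timer 55 x 55 x 18 mm, origin at the centre of its underside; lies by the other hand grip of the nested pair, far too low to be in the way; leave it.
- foam_rack: White foam rack 125 x 80 x 35 mm with two tubes standing up to 86 mm high, between the trays; origin at the centre of its underside; leave it.
- beaker: Clear plastic beaker, radius 26 mm, 75 mm tall, between the trays near the rear ledge; origin at the centre of its underside; leave it.
- tip_box: Pipette tip box 122 x 84 x 66 mm with yellow deck, at the robot's right; origin at the centre of its underside; leave it.
- tip_lid: Lid of the tip box lying open side up, 126 x 88 x 35 mm, at the robot's right; origin at the centre of its underside; leave it.
- pipette: Pipette lying at the robot's right, 240 mm long along own x, 26 high; origin on the worktop below its middle; leave it. (Fixed beyond: tube rotator 0.2 m high about (0.46, 0.60) m, pipette stand 0.3 m high at (0.36, -0.67) m, red jar 0.16 m high at (0.56, -0.67) m.)

How it is judged:
On the way, in this order (a step that is already met when the one before it is completed fails the run):
1. the loaded tray stands flush against the rear ledge (gap under 6 mm, square within 3.4 degrees), with the other tray still in its nest (x of tray_loaded in the frame of ledge above -0.087 m and angle between the y axis of tray_loaded and the x axis of ledge, either way round below 0.06 rad and linear speed of tray_loaded below 0.02 m/s and distance between tray_top and tray_base below 0.055 m), for 0.2 s.
2. the top tray is lifted clear of the nest (z of tray_top in the frame of tray_base above 0.1 m), for 0.1 s.
At the end, for the whole second after the job is handed in: The loaded tray stands on the worktop with its long side against the rear ledge (gap under 8 mm, square within 4 degrees); the top tray rests level (within 2.3 degrees) and still on its four ledges, 90 mm (+-3) above it and centred within 11 mm, yellow ends opposite, touching no tube (x of tray_loaded in the frame of ledge above -0.089 m and angle between the y axis of tray_loaded and the x axis of ledge, either way round below 0.07 rad and height (world z) of tray_loaded below 0.004 m and z of tray_top in the frame of tray_loaded between 0.087 and 0.093 m and horizontal distance between tray_top and tray_loaded below 0.011 m and x of yellow_end in the frame of tray_loaded below -0.085 m and angle between tray_top's own z axis and vertical below 0.04 rad and linear speed of tray_top below 0.02 m/s and angular speed of tray_top below 0.1 rad/s and contact force between tray_top and tube_rack below 0.5 N).
It fails at once if the loaded tray lifted or tipped, or its tube rack tipped (height (world z) of tray_loaded above 0.012 m or angle between tray_loaded's own z axis and vertical above 0.12 rad or angle between tube_rack's own z axis and vertical above 0.25 rad).
It fails at once if the tray pressed onto the tubes (contact force between tray_top and tube_rack above 4 N).
It fails at once if the tray let go in the air so that it falls (more than about 10 mm) (contact force between the fingers and tray_top below 0.2 N and linear speed of tray_top above 0.45 m/s).
It fails at once if the lower tray of the pair shifted more than 30 mm (distance of tray_base from where it was at the start of the episode above 0.03 m).
It fails at once if a bystander shifted more than 25 mm or tipped (distance of any of bottle, timer, foam_rack, beaker, tip_box, tip_lid, pipette from where it was at the start of the episode above 0.025 m or angle between any of bottle, beaker's own z axis and vertical above 0.4 rad).
It also fails if it takes over 61 s, if anything falls off the work surface, if the arm or the gripper's body presses on something with over 40 N, if the wrist force passes 120 N, or if a joint passes its speed limit or range.

## Working session

There is one attempt and no reset: what is moved stays moved. The work goes in short steps, Python scripts to look and compute and a shell command to move; the robot and the scene stay as the last step left them, time stands still between calls to the robot, and variables do not carry over. Pictures are saved under pics/ and viewed, at most 10 in all, crops included, and the job is handed in when it is done.

```bash
mkdir -p pics; cat > h.py <<'E'
import numpy as np, cv2
from scipy.spatial.transform import Rotation as R
from workcell import r, eyes, ticket
def cloud(name):
    s=r.read_state(); im,d=eyes.get_image(name); c=eyes.get_calibration(name)
    v,u=np.mgrid[0:400,0:640]
    P=np.stack([(u-c['cx'])/c['fx']*d,(v-c['cy'])/c['fy']*d,d],-1).reshape(-1,3)
    if 'rvec' in c:
        Rm=cv2.Rodrigues(np.array(c['rvec'],float))[0]; W=(P-np.array(c['tvec']).ravel())@Rm
    else:
        T=np.array(c['T_tool_cam']); P=P@T[:3,:3].T+T[:3,3]
        W=P@R.from_rotvec(s['eef_rot']).as_matrix().T+s['tool_pos']
    W=W.reshape(400,640,3); W[d==0]=np.nan
    return im,W
E
python3 - <<'E'
from h import *
s=r.read_state(); print(s, r.hold_point_z)
print(R.from_rotvec(s['eef_rot']).as_matrix().round(3))
for n in ['top','scene']:
    im,W=cloud(n); cv2.imwrite(f'pics/{n}0.png',im); np.savez(f'{n}0.npz',im=im,W=W)
E
```

```text
{'clock': 0.0, 'q': array([-1.48858578e+00,  3.14039491e-01,  4.49376292e-02,  1.30358024e+00,
       -1.77832879e-05,  1.43118407e+00]), 'qd': array([ 9.64594521e-04,  3.29236918e-04,  3.13094446e-04, -1.78094496e-03,
        8.89620952e-04, -3.28602939e-06]), 'joint_efforts': array([ 8.41819256e-04, -4.80625820e+01,  2.98535407e+01,  1.94820645e-02,
       -1.31517286e-04, -1.33769475e-05]), 'tool_pos': array([ 0.12643973, -0.56038931,  0.23036972]), 'eef_rot': array([-3.12041563e+00, -3.47515841e-01, -5.70483814e-05]), 'force': array([-0.34038425, -0.56769963, -0.43257814]), 'torque': array([ 0.04295129, -0.00621285,  0.02139491]), 'grasp_force': 0.0, 'gripper_width': 0.08528064256819294} 0.0187
[[ 0.975  0.22  -0.   ]
 [ 0.22  -0.975  0.002]
 [ 0.    -0.002 -1.   ]]
```

View pics/top0.png

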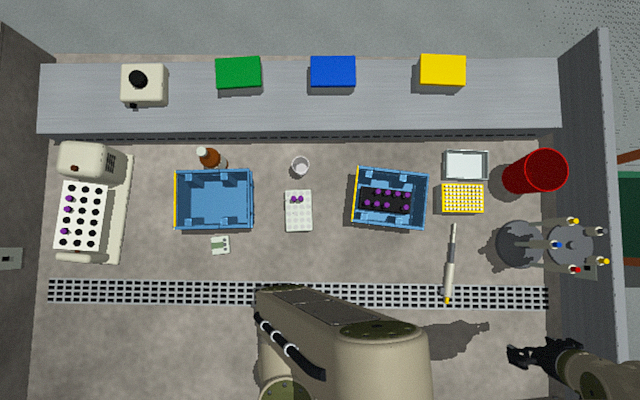

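View pics/scene0.png

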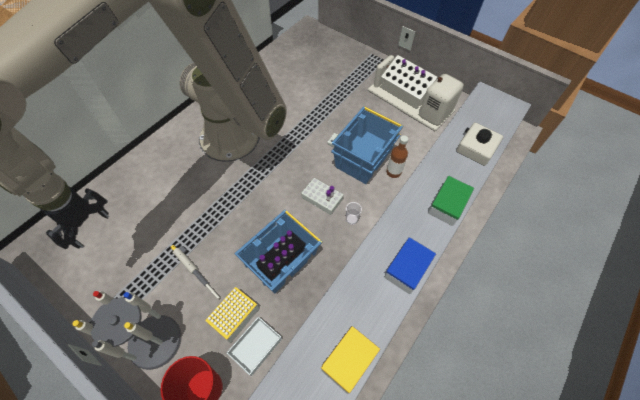

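Top view: the loaded tray is on the right (u 350–428, v 165–230) and the nested pair on the left (u 175–253). The bottle stands on the pair's far side, so its near grip is free, and the timer is low on the near side. Next I'll measure the trays and the ledge.

```bash
cat >> h.py <<'E'
def rim(im,W,zlo,zhi,box):
    """pose of a tray from its rim points"""
    hsv=cv2.cvtColor(im,cv2.COLOR_BGR2HSV); z=W[...,2]
    x0,x1,y0,y1=box
    inb=(z>zlo)&(z<zhi)&(W[...,0]>x0)&(W[...,0]<x1)&(W[...,1]>y0)&(W[...,1]<y1)
    blue=(hsv[...,0]>95)&(hsv[...,0]<115)&(hsv[...,1]>80)
    yel=(hsv[...,0]>20)&(hsv[...,0]<35)&(hsv[...,1]>120)
    p=W[inb&(blue|yel)]; y=W[inb&yel]
    rc=cv2.minAreaRect(p[:,:2].astype(np.float32))
    bx=cv2.boxPoints(rc); c=np.array(rc[0]); yc=y[:,:2].mean(0)
    e=bx[1]-bx[0],bx[2]-bx[1]; L=max(e,key=np.linalg.norm); L=L/np.linalg.norm(L)
    if L@(yc-c)<0: L=-L
    return c,np.degrees(np.arctan2(L[1],L[0])),rc[1],np.median(p[:,2]),len(p),yc
E
python3 - <<'E'
from h import *
for n in ['top','scene']:
    d=np.load(n+'0.npz'); im,W=d['im'],d['W']
    print(n,'loaded',rim(im,W,.088,.112,(.3,.8,-.45,.05)))
    print(n,'top',rim(im,W,.133,.157,(.3,.8,.05,.55)))
    z=W[...,2]
    m=(z>.10)&(z<.12)&(W[...,0]>.5)&(W[...,0]<1.0)&(abs(W[...,1])<.6)
    p=W[m]; 
    b=np.round(p[:,1]/.05).astype(int); ys=[];xs=[]
    for k in np.unique(b):
        q=p[b==k]
        if len(q)>15: xs.append(np.percentile(q[:,0],1)); ys.append(k*.05)
    print('ledge',np.round(np.c_[ys,xs],3).tolist(),np.median(p[:,2]))
    # face points
    m=(z>.03)&(z<.09)&(W[...,0]>.6)&(W[...,0]<.8)&(abs(W[...,1])<.6); print('face',np.median(W[m],0),m.sum())
    # table height & bystanders
    m=(z<.01); print('table z',np.median(z[m]))
    if n=='top':
        for (u,v) in [(300,166),(298,192),(290,225),(306,228),(298,210),(225,244),(207,155),(462,165),(462,198),(450,270),(448,300)]: print((u,v),W[v,u].round(3))
E
```

```text
top loaded (array([ 0.48357627, -0.26264468]), np.float32(84.12298), (0.20460334420204163, 0.1623348742723465), np.float64(0.0980419372258874), 894, array([ 0.49449995, -0.16354596]))
top top (array([0.56817687, 0.26901004]), np.float32(-157.07669), (0.43744924664497375, 0.2437737137079239), np.float64(0.14343549090681854), 1003, array([0.46987929, 0.32921197]))
ledge [[-0.6, 0.685], [-0.55, 0.684], [-0.5, 0.682], [-0.45, 0.681], [-0.4, 0.679], [-0.35, 0.528], [-0.3, 0.561], [-0.25, 0.561], [-0.2, 0.566], [-0.15, 0.541], [-0.1, 0.671], [-0.05, 0.67], [0.0, 0.67], [0.05, 0.668], [0.1, 0.667], [0.15, 0.516], [0.2, 0.519], [0.25, 0.535], [0.3, 0.512], [0.35, 0.66], [0.4, 0.658], [0.45, 0.657], [0.5, 0.571], [0.55, 0.521], [0.6, 0.502]] 0.10946551410982713
face [ 0.66790719 -0.00893735  0.06048328] 2324
table z -0.0014019183489994333
(300, 166) [ 0.587 -0.002  0.003]
(298, 192) [0.503 0.001 0.032]
(290, 225) [0.404 0.022 0.034]
(306, 228) [ 0.396 -0.025  0.035]
(298, 210) [ 0.449 -0.     0.035]
(225, 244) [0.344 0.217 0.017]
(207, 155) [0.583 0.238 0.167]
(462, 165) [ 0.598 -0.501  0.003
[... 243 characters left out ...]
53499), 843, array([ 0.51841765, -0.17886001]))
scene top (array([0.47283041, 0.22973081]), np.float32(92.52844), (0.16284245252609253, 0.21361029148101807), np.float64(0.14225025634846838), 610, array([0.46770834, 0.32740703]))
ledge [[-0.6, 0.688], [-0.55, 0.688], [-0.5, 0.687], [-0.45, 0.686], [-0.4, 0.685], [-0.35, 0.542], [-0.3, 0.566], [-0.25, 0.567], [-0.2, 0.577], [-0.15, 0.559], [-0.1, 0.678], [-0.05, 0.676], [0.0, 0.676], [0.05, 0.675], [0.1, 0.673], [0.15, 0.508], [0.2, 0.528], [0.25, 0.553], [0.3, 0.52], [0.35, 0.523], [0.4, 0.665], [0.45, 0.664], [0.5, 0.564], [0.55, 0.533], [0.6, 0.502]] 0.10959524247706148
face [0.6187011  0.22878782 0.04915676] 358
table z -0.1690234195002519
```

```bash
cat >> h.py <<'E'
def rel(x,y,z,yaw):
    """print shift/turn from the present pose to a tool-down pose with tool x at yaw (deg)"""
    s=r.read_state(); A=R.from_rotvec(s['eef_rot']); a=np.radians(yaw)
    B=R.from_matrix(np.array([[np.cos(a),np.sin(a),0],[np.sin(a),-np.cos(a),0],[0,0,-1]]))
    m=A.as_matrix()[:,0]
    print('clock',round(s['clock'],2),'pos',s['tool_pos'].round(4),'yaw',round(float(np.degrees(np.arctan2(m[1],m[0]))),2),'F',s['force'].round(1),'w',round(s['gripper_width'],4),'gf',round(float(s['grasp_force']),1),'q',s['q'].round(2))
    print('rel',A.inv().apply(np.array([x,y,z])-s['tool_pos']).round(4),(A.inv()*B).as_rotvec().round(4))
E
python3 - <<'E'
from h import *
d=np.load('top0.npz'); im,W=d['im'],d['W']
print('top',rim(im,W,.133,.157,(.36,.585,.1,.36)))
d=np.load('scene0.npz'); im,W=d['im'],d['W']
print('ld',rim(im,W,.088,.112,(.36,.6,-.4,-.12)))
rel(.372,-.251,.2,-5.9)
E
```

```text
top (array([0.46772423, 0.22774893]), np.float32(92.31524), (0.16235682368278503, 0.20735077559947968), np.float64(0.143447511022042), 999, array([0.46758308, 0.32809643]))
ld (array([ 0.48808265, -0.26331818]), np.float32(84.15038), (0.20651906728744507, 0.16243019700050354), np.float64(0.09784017826304635), 822, array([ 0.50096889, -0.16496884]))
clock 0.1 pos [ 0.1264 -0.5605  0.2305] yaw 12.71 F [-0.  -0.8  0.3] w 0.0856 gf 0.0 q [-1.49  0.31  0.05  1.3  -0.    1.43]
rel [ 0.3076 -0.2478  0.031 ] [-0.0017  0.      0.3247]
```

```bash
python3 -m handwheel '[0.038,-0.031,0.004,0,0,0.04, 0.077,-0.062,0.008,0,0,0.08, 0.115,-0.093,0.012,0,0,0.12, 0.154,-0.124,0.016,0,0,0.16, 0.192,-0.155,0.02,0,0,0.2, 0.231,-0.186,0.024,0,0,0.24, 0.27,-0.217,0.028,0,0,0.285, 0.308,-0.248,0.031,-0.002,0,0.325]' 1; python3 -m handwheel '[0,0,0,0,0,0]'; python3 - <<'E'
from h import *
rel(.372,-.251,.065,-5.9)
E
```

```text
clock: 0.9
tool_pos: [0.3731, -0.2494, 0.1999]
eef_rot: [3.135, -0.165, 0.0]
force: [0.9, -0.3, 0.2]
gripper_width: 0.0854
grasp_force: 0.0
clock: 1.0
tool_pos: [0.3745, -0.2461, 0.1997]
eef_rot: [-3.138, 0.15, 0.0]
force: [-0.1, -0.4, 0.4]
gripper_width: 0.0856
grasp_force: 0.0
clock 1.0 pos [ 0.3745 -0.2461  0.1997] yaw -5.47 F [-0.1 -0.4  0.4] w 0.0856 gf 0.0 q [-0.76  0.08 -0.32  1.17  0.    2.48]
rel [-0.002   0.0052  0.1347] [-0.0004  0.0001  0.0075]
```

```bash
python3 -m handwheel '[-0.002,0.005,0.03,0,0,0.007, -0.002,0.005,0.06,0,0,0.007, -0.002,0.005,0.09,0,0,0.007, -0.002,0.005,0.115,0,0,0.007, -0.002,0.005,0.135,0,0,0.007, -0.002,0.005,0.135,0,0,0.007]'; python3 - <<'E'
from h import *
rel(.392,-.253,.065,-5.9)
im,W=cloud('scene'); cv2.imwrite('pics/s1.png',cv2.resize(im[150:350,150:470],None,fx=2,fy=2))
E
```

```text
clock: 1.6
tool_pos: [0.3677, -0.255, 0.0627]
eef_rot: [-3.135, 0.174, 0.007]
force: [0.2, 0.3, 0.1]
gripper_width: 0.0854
grasp_force: 0.0
clock 1.6 pos [ 0.3677 -0.255   0.0627] yaw -6.35 F [0.2 0.3 0.1] w 0.0854 gf 0.0 q [-0.79  0.2  -0.55  0.83 -0.    2.47]
rel [ 0.024  -0.0046 -0.0024] [-0.0015  0.0044 -0.0079]
```

View pics/s1.png

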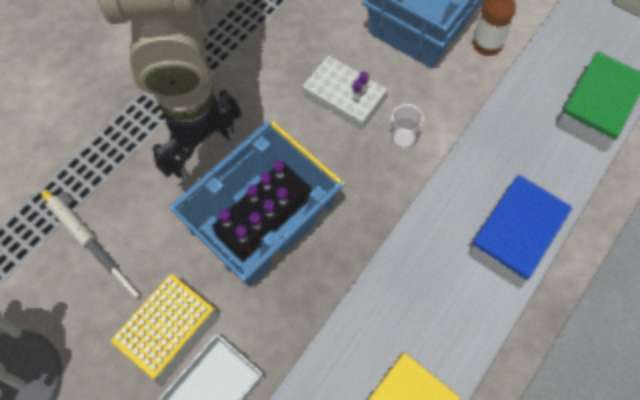

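The fingers straddle the middle of the near long side with a small gap. I'll start the push.

```bash
python3 -m handwheel '[0.005,-0.001,-0.002,0,0,0, 0.01,-0.002,-0.002,0,0,0, 0.015,-0.003,-0.002,0,0,0, 0.02,-0.004,-0.002,0,0,0, 0.026,-0.004,-0.002,0,0,0, 0.032,-0.004,-0.002,0,0,0, 0.038,-0.004,-0.002,0,0,0, 0.044,-0.004,-0.002,0,0,0]'; python3 - <<'E'
from h import *
rel(.49,-.258,.065,1.5)
im,W=cloud('top'); print('ld',rim(im,W,.088,.112,(.36,.66,-.4,-.12)))
E
```

```text
clock: 2.45
tool_pos: [0.4132, -0.2567, 0.0672]
eef_rot: [3.135, -0.173, -0.004]
force: [-5.7, 1.1, 5.1]
gripper_width: 0.0856
grasp_force: 2.7
clock 2.45 pos [ 0.4132 -0.2567  0.0672] yaw -6.32 F [-5.7  1.1  5.1] w 0.0856 gf 2.7 q [-0.72  0.26 -0.45  0.86 -0.    2.53]
rel [ 0.0765 -0.0072  0.002 ] [ 0.0016  0.0027 -0.1365]
ld (array([ 0.50345594, -0.26457947]), np.float32(83.66184), (0.20362919569015503, 0.16169427335262299), np.float64(0.09804584192880367), 533, array([ 0.51449484, -0.16566595]))
```

```bash
python3 -m handwheel '[0.008,-0.001,0.001,0,0,-0.015, 0.016,-0.002,0.002,0,0,-0.03, 0.024,-0.003,0.002,0,0,-0.05, 0.032,-0.004,0.002,0,0,-0.07, 0.040,-0.005,0.002,0,0,-0.09, 0.048,-0.006,0.002,0,0,-0.11, 0.056,-0.006,0.002,0,0,-0.125, 0.064,-0.006,0.002,0,0,-0.137]'; python3 - <<'E'
from h import *
rel(.506,-.258,.065,1.5)
im,W=cloud('top'); print('ld',rim(im,W,.088,.107,(.36,.665,-.4,-.12)))
E
```

```text
clock: 3.3
tool_pos: [0.4788, -0.258, 0.0651]
eef_rot: [3.14, 0.044, -0.001]
force: [-3.9, -0.6, 1.1]
gripper_width: 0.0854
grasp_force: 1.9
clock 3.3 pos [ 0.4788 -0.258   0.0651] yaw 1.62 F [-3.9 -0.6  1.1] w 0.0854 gf 1.9 q [-0.64  0.36 -0.31  0.9  -0.    2.47]
rel [0.0272 0.0008 0.0001] [0.0016 0.0005 0.002 ]
ld (array([ 0.56845331, -0.25283033]), np.float32(91.36225), (0.1619524359703064, 0.2013871967792511), np.float64(0.09798251513356844), 506, array([ 0.5650902 , -0.15461277]))
```

```bash
python3 -m handwheel '[0.004,0,0,0,0,0, 0.008,0,0,0,0,0, 0.012,0,0,0,0,0, 0.015,0,0,0,0,0, 0.018,0,0,0,0,0, 0.021,0,0,0,0,0, 0.023,0,0,0,0,0]'; python3 -m handwheel '[0.002,0,0,0,0,0, 0.003,0,0,0,0,0]'|grep -E 'pos|force'; python3 - <<'E'
from h import *
rel(.506,-.258,.065,1.5)
E
```

```text
clock: 4.05
tool_pos: [0.5016, -0.2576, 0.0653]
eef_rot: [3.139, 0.042, 0.0]
force: [-5.3, -0.4, 2.3]
gripper_width: 0.0853
grasp_force: 2.4
tool_pos: [0.5045, -0.2576, 0.0653]
force: [-5.1, -0.0, 2.9]
grasp_force: 2.4
clock 4.25 pos [ 0.5045 -0.2576  0.0653] yaw 1.53 F [-5.1 -0.   2.9] w 0.0851 gf 2.4 q [-0.61  0.4  -0.25  0.92 -0.    2.5 ]
rel [0.0015 0.0005 0.0003] [ 0.0021 -0.0001  0.0006]
```

Not touching the ledge yet, so I'll go on in small steps.

```bash
python3 -m handwheel '[0.002,0,0,0,0,0, 0.003,0,0,0,0,0]'|grep -E 'pos|force'; python3 - <<'E'
from h import *
rel(.506,-.258,.065,1.5)
im,W=cloud('top'); print('ld',rim(im,W,.088,.106,(.36,.69,-.4,-.12)))
E
```

```text
tool_pos: [0.5046, -0.2573, 0.0653]
force: [-15.2, -0.2, 10.8]
grasp_force: 7.8
clock 4.45 pos [ 0.5046 -0.2573  0.0653] yaw 1.48 F [-15.2  -0.2  10.8] w 0.0854 gf 7.8 q [-0.61  0.4  -0.25  0.92 -0.01  2.51]
rel [0.0014 0.0007 0.0003] [ 0.0022  0.0055 -0.0004]
ld (array([ 0.59468943, -0.23966479]), np.float32(91.56426), (0.16289670765399933, 0.1776297688484192), np.float64(0.09813167862722899), 529, array([ 0.59512441, -0.1535654 ]))
```

The force jumped from 5 N to 15 N without the tool advancing, and the tray is square at 91.6°, so it is flush. I'll back off, rise, and move over to the pair.

```bash
python3 -m handwheel '[-0.005,0,0,0,0,0, -0.02,0,0,0,0,0, -0.05,0,0,0,0,0, -0.08,0,-0.03,0,0,0, -0.09,0,-0.07,0,0,0, -0.1,0,-0.11,0,0,0, -0.1,0,-0.15,0,0,0, -0.1,0,-0.18,0,0,0]'|grep -E 'pos|force'; python3 - <<'E'
from h import *
rel(.3936,.2255,.245,92.4)
im,W=cloud('top'); print('ld',rim(im,W,.088,.106,(.36,.69,-.4,-.12)))
E
```

```text
tool_pos: [0.4087, -0.2606, 0.2486]
force: [0.6, -0.2, -0.3]
grasp_force: 0.0
clock 5.3 pos [ 0.4087 -0.2606  0.2486] yaw 1.53 F [ 0.6 -0.2 -0.3] w 0.0852 gf 0.0 q [-0.73  0.13 -0.15  1.29  0.    2.38]
rel [-0.0022 -0.4863  0.0011] [ 8.100e-03 -2.000e-04 -1.586e+00]
ld (array([ 0.59474802, -0.25257689]), np.float32(91.4186), (0.1636039763689041, 0.20842245221138), np.float64(0.09793464908890569), 961, array([ 0.58991857, -0.15380765]))
```

```bash
python3 -m handwheel '[0,-0.04,0,0,0,-0.132, 0,-0.08,0,0,0,-0.264, 0,-0.12,0,0,0,-0.396, 0,-0.16,0,0,0,-0.528, 0,-0.2,0,0,0,-0.66, -0.001,-0.24,0,0,0,-0.792, -0.001,-0.28,0,0,0,-0.924, -0.001,-0.32,0,0,0,-1.056]'|grep -E 'pos|force'; python3 - <<'E'
from h import *
rel(.3936,.2255,.245,92.4)
E
```

```text
tool_pos: [0.3987, 0.0621, 0.2449]
force: [0.2, 0.3, -0.2]
grasp_force: 0.0
clock 6.15 pos [0.3987 0.0621 0.2449] yaw 62.36 F [ 0.2  0.3 -0.2] w 0.0857 gf 0.0 q [-0.04 -0.03 -0.32  1.27 -0.    2.01]
rel [ 0.1424 -0.0803 -0.0002] [ 3.600e-03  1.000e-04 -5.243e-01]
```

```bash
python3 -m handwheel '[0.036,-0.02,0,0,0,-0.13, 0.071,-0.04,0,0,0,-0.26, 0.107,-0.06,0,0,0,-0.39, 0.142,-0.08,0,0.004,0,-0.524, 0.142,-0.08,0,0.004,0,-0.524, 0.142,-0.08,0,0.004,0,-0.524, 0.142,-0.08,0,0.004,0,-0.524]'|grep -E 'pos|force'; python3 - <<'E'
from h import *
rel(.3936,.2255,.123,92.4)
for n in ['wrist','top','scene']:
    im,W=cloud(n); np.savez(n+'2.npz',im=im,W=W); cv2.imwrite(f'pics/{n}2.png',im)
    print(n,'top',rim(im,W,.13,.157,(.36,.585,.1,.36)))
E
```

```text
tool_pos: [0.3939, 0.2228, 0.2442]
force: [0.1, -0.1, 0.3]
grasp_force: 0.0
clock 6.85 pos [0.3939 0.2228 0.2442] yaw 92.0 F [ 0.1 -0.1  0.3] w 0.0853 gf 0.0 q [ 0.34  0.08 -0.22  1.28  0.    1.87]
rel [0.0028 0.0002 0.1212] [-0.0034  0.0007 -0.007 ]
wrist top (array([0.47107807, 0.22890355]), np.float32(92.4999), (0.16124679148197174, 0.2058873325586319), np.float64(0.14400860953282402), 16913, array([0.46655269, 0.32852648]))
top top (array([0.46783495, 0.22769237]), np.float32(92.55028), (0.16224056482315063, 0.20695860683918), np.float64(0.14300273045252687), 882, array([0.49999825, 0.32964252]))
scene top (array([0.47338259, 0.22832721]), np.float32(92.472916), (0.1620456427335739, 0.2084423303604126), np.float64(0.14146829497978847), 680, array([0.46925512, 0.32698334]))
```

View pics/wrist2.png

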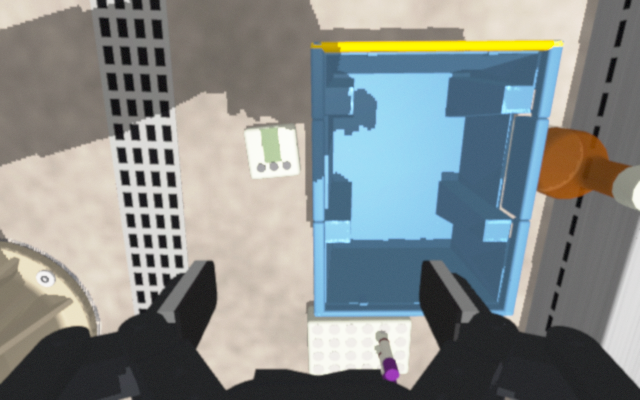

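The wrist view shows the near grip wall at u≈318 (v 60–310), lying between the open fingers, with only the low timer beside it. The three cameras agree on the tray pose to within a few mm. I'll descend.

```bash
python3 -m handwheel '[0.003,0,0.03,-0.003,0,-0.008, 0.003,0,0.06,-0.003,0,-0.008, 0.003,0,0.085,-0.003,0,-0.008, 0.003,-0.001,0.105,-0.003,0,-0.008, 0.003,-0.001,0.118,-0.003,0,-0.008, 0.003,-0.001,0.124,-0.003,0,-0.008, 0.003,-0.001,0.124,-0.003,0,-0.008, 0.003,-0.001,0.124,-0.003,0,-0.008]'|grep -E 'pos|force'; python3 - <<'E'
from h import *
rel(.3946,.2255,.119,92.5)
E
```

```text
tool_pos: [0.3927, 0.2256, 0.121]
force: [-0.3, 0.1, -0.1]
grasp_force: 0.0
clock 7.8 pos [0.3927 0.2256 0.121 ] yaw 92.46 F [-0.3  0.1 -0.1] w 0.0854 gf 0.0 q [ 0.34  0.15 -0.45  0.97 -0.    1.87]
rel [-0.0002  0.0019  0.002 ] [ 0.0002  0.0007 -0.0006]
```

```bash
python3 -m handwheel '[0,0.002,0.001,0,0,0, 0,0.002,0.001,0,0,0, 0,0.002,0.001,0,0,0, 0,0.002,0.001,0,0,0, 0,0.002,0.001,0,0,0, 0,0.002,0.001,0,0,0, 0,0.002,0.001,0,0,0, 0,0.002,0.001,0,0,0]' 0 80; python3 -m handwheel '[0,0,0,0,0,0,0,0,0,0,0,0,0,0,0,0,0,0]'
```

```text
clock: 8.6
tool_pos: [0.3942, 0.226, 0.1195]
eef_rot: [2.172, 2.27, -0.002]
force: [0.1, -0.0, 3.5]
gripper_width: 0.0076
grasp_force: 78.3
clock: 8.9
tool_pos: [0.3942, 0.226, 0.1195]
eef_rot: [2.172, 2.27, -0.002]
force: [-2.0, 0.4, 5.1]
gripper_width: 0.0078
grasp_force: 78.5
```

Gripped (7.8 mm opening, 78 N). I'll lift straight up.

```bash
python3 -m handwheel '[0,0,-0.005,0,0,0, 0,0,-0.012,0,0,0, 0,0,-0.02,0,0,0, 0,0,-0.03,0,0,0, 0,0,-0.04,0,0,0, 0,0,-0.05,0,0,0, 0,0,-0.06,0,0,0, 0,0,-0.07,0,0,0]'|grep -E 'pos|force|width';python3 -m handwheel '[0,0,-0.015,0,0,0, 0,0,-0.03,0,0,0, 0,0,-0.05,0,0,0, 0,0,-0.07,0,0,0, 0,0,-0.09,0,0,0, 0,0,-0.11,0,0,0, 0,0,-0.12,0,0,0, 0,0,-0.12,0,0,0]'; python3 - <<'E'
from h import *
rel(.45,.0,.31,180)
im,W=cloud('top'); cv2.imwrite('pics/top3.png',im); np.savez('top3.npz',im=im,W=W)
im,W=cloud('wrist'); np.savez('wrist3.npz',im=im,W=W); cv2.imwrite('pics/wrist3.png',im)
print('top',rim(im,W,.28,.38,(.3,.66,.05,.4)))
hsv=cv2.cvtColor(im,cv2.COLOR_BGR2HSV)
m=(hsv[...,0]>90)&(hsv[...,0]<115)&(hsv[...,1]>60)&(W[...,2]>.29)&(W[...,2]<.40)
p=W[m]; c=np.linalg.lstsq(np.c_[p[:,:2],np.ones(len(p))],p[:,2],rcond=None)[0]; print('plane',c)
E
```

```text
tool_pos: [0.3942, 0.226, 0.1903]
force: [-0.3, 0.2, -2.1]
gripper_width: 0.0076
grasp_force: 78.1
clock: 10.5
tool_pos: [0.395, 0.2264, 0.3108]
eef_rot: [2.171, 2.269, 0.002]
force: [0.2, 0.2, -2.2]
gripper_width: 0.0076
grasp_force: 78.1
clock 10.5 pos [0.395  0.2264 0.3108] yaw 92.52 F [ 0.2  0.2 -2.2] w 0.0076 gf 78.1 q [ 0.34  0.07 -0.07  1.44 -0.    1.87]
rel [-0.2286  0.045   0.001 ] [ 1.5000e-03  1.7000e-03 -1.5268e+00]
top (array([0.46771154, 0.23621967]), np.float32(92.626465), (0.15470771491527557, 0.19219805300235748), np.float64(0.3169626412233243), 52033, array([0.44071764, 0.32745382]))
plane [-0.2147107  -0.09972717  0.44264859]
```

View pics/wrist3.png

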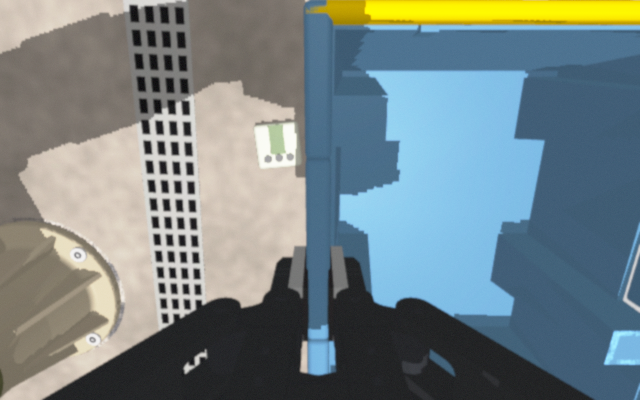

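The tray hangs on the grip (2.2 N). I'll check its tilt from the rim heights before carrying it.

```bash
cat > tilt.py <<'E'
from h import *
from scipy.optimize import least_squares
def tilt(n,box,lo,hi,save=None):
    im,W=cloud(n)
    if save: cv2.imwrite(save,im)
    x0,x1,y0,y1=box
    m=(W[...,2]>lo)&(W[...,2]<hi)&(W[...,0]>x0)&(W[...,0]<x1)&(W[...,1]>y0)&(W[...,1]<y1)
    hsv=cv2.cvtColor(im,cv2.COLOR_BGR2HSV)
    m&=(hsv[...,0]>18)&(hsv[...,0]<118)&(hsv[...,1]>80)
    p=W[m]; rc=cv2.minAreaRect(p[:,:2].astype(np.float32)); bx=cv2.boxPoints(rc).astype(float)
    ctr=np.array(rc[0]); ax=(bx[1]-bx[0])/np.linalg.norm(bx[1]-bx[0]); ay=np.array([-ax[1],ax[0]])
    q=np.c_[(p[:,:2]-ctr)@ax,(p[:,:2]-ctr)@ay]; h=np.array([np.linalg.norm(bx[1]-bx[0]),np.linalg.norm(bx[2]-bx[1])])/2
    k=((h-abs(q))<.006).any(1); P=p[k]
    f=least_squares(lambda c:P[:,:2]@c[:2]+c[2]-P[:,2],[0,0,.3],loss='soft_l1',f_scale=.002).x
    print(n,'rect',ctr.round(4),rc[1],rc[2],'slope x,y deg',np.degrees(f[:2]).round(2),'z at ctr',round(f[:2]@ctr+f[2],4),len(P))
E
python3 - <<'E'
from tilt import *
tilt('top',(.36,.6,.08,.4),.315,.355)
tilt('scene',(.36,.6,.08,.4),.315,.355)
im,W=cloud('top'); print('base',rim(im,W,.085,.107,(.3,.585,.05,.4)))
E
```

```text
top rect [0.4635 0.2273] (0.17254263162612915, 0.20706720650196075) 2.794206380844116 slope x,y deg [0.19 0.01] z at ctr 0.3325 487
scene rect [0.4701 0.2289] (0.1686485856771469, 0.21246470510959625) 2.5993423461914062 slope x,y deg [0.49 0.32] z at ctr 0.3302 312
base (array([0.46799773, 0.20696622]), np.float32(-87.405304), (0.15996910631656647, 0.16423439979553223), np.float64(0.09939105574409121), 346, array([nan, nan]))h.py:24: RuntimeWarning: Mean of empty slice.
  bx=cv2.boxPoints(rc); c=np.array(rc[0]); yc=y[:,:2].mean(0)
  ret = um.true_divide(
```

The tray is level (slope under 0.5°) and held firmly. Next I'll carry it across while turning.

```bash
python3 -m handwheel '[-0.019,0.008,0,0,0,-0.11, -0.038,0.016,0,0,0,-0.23, -0.057,0.024,0,0,0,-0.35, -0.077,0.032,0,0,0,-0.47, -0.096,0.04,0,0,0,-0.59, -0.115,0.048,0,0,0,-0.71, -0.135,0.056,0,0,0,-0.83, -0.154,0.064,0,0,0,-0.95]'|grep -E 'pos|force|width'; python3 - <<'E'
from h import *
rel(.5,.0,.31,180)
E
```

```text
tool_pos: [0.4649, 0.0741, 0.3086]
force: [-1.2, -0.0, -2.0]
gripper_width: 0.0073
grasp_force: 78.1
clock 11.55 pos [0.4649 0.0741 0.3086] yaw 147.23 F [-1.2 -0.  -2. ] w 0.0073 gf 78.1 q [-0.01  0.1  -0.03  1.44 -0.    0.56]
rel [-0.0696 -0.0433 -0.0014] [-0.002  -0.0017 -0.572 ]
```

```bash
python3 -m handwheel '[-0.014,-0.009,0,0,0,-0.115, -0.028,-0.018,0,0,0,-0.23, -0.042,-0.026,0,0,0,-0.345, -0.056,-0.035,0,0,0,-0.46, -0.07,-0.043,-0.001,0,0,-0.572]'|grep -E 'pos|force|width'; python3 - <<'E'
from h import *
rel(.669,-.25,.3,271.45)
E
```

```text
tool_pos: [0.5001, 0.0001, 0.3095]
force: [-0.2, -0.4, -1.9]
gripper_width: 0.0078
grasp_force: 78.1
clock 12.05 pos [5.001e-01 1.000e-04 3.095e-01] yaw 179.98 F [-0.2 -0.4 -1.9] w 0.0078 gf 78.1 q [-0.16  0.16  0.03  1.45 -0.   -0.16]
rel [-0.169  -0.25    0.0094] [ 1.0000e-03 -2.9000e-03 -1.5964e+00]
```

```bash
python3 -m handwheel '[-0.013,-0.019,0,0,0,-0.12, -0.026,-0.038,0,0,0,-0.24, -0.039,-0.057,0,0,0,-0.36, -0.052,-0.077,0,0,0,-0.49, -0.065,-0.096,0,0,0,-0.61, -0.078,-0.115,0.002,0,0,-0.735, -0.091,-0.135,0.004,0,0,-0.86, -0.104,-0.154,0.005,0,0,-0.98]'|grep -E 'pos|force|width'; python3 - <<'E'
from h import *
rel(.669,-.25,.3,271.45)
E
```

```text
tool_pos: [0.6038, -0.1546, 0.3043]
force: [0.0, 0.6, -2.5]
gripper_width: 0.0075
grasp_force: 78.2
clock 12.85 pos [ 0.6038 -0.1546  0.3043] yaw -123.84 F [ 0.   0.6 -2.5] w 0.0075 gf 78.2 q [-0.38  0.41  0.36  1.53 -0.   -1.36]
rel [ 0.0429 -0.1073  0.0042] [ 0.0019 -0.0013 -0.616 ]
```

```bash
python3 -m handwheel '[0.009,-0.021,0.001,0,0,-0.12, 0.018,-0.043,0.002,0,0,-0.24, 0.026,-0.064,0.003,0,0,-0.37, 0.035,-0.086,0.004,0,0,-0.5, 0.043,-0.107,0.004,0.002,-0.001,-0.616, 0.043,-0.107,0.004,0.002,-0.001,-0.616, 0.043,-0.107,0.004,0.002,-0.001,-0.616]'|grep -E 'pos|force|width'; python3 - <<'E'
from tilt import *
rel(.673,-.25,.26,271.45)
tilt('top',(.45,.7,-.4,-.12),.305,.345,'pics/top4.png')
tilt('scene',(.45,.7,-.4,-.12),.305,.345,'pics/scene4.png')
im,W=cloud('scene'); print('ld',rim(im,W,.085,.106,(.4,.7,-.4,-.12)))
im,W=cloud('top'); print('ld',rim(im,W,.085,.106,(.4,.7,-.4,-.12)))
E
```

```text
tool_pos: [0.6678, -0.2496, 0.2998]
force: [0.5, -0.0, -2.2]
gripper_width: 0.0073
grasp_force: 78.3
clock 13.55 pos [ 0.6678 -0.2496  0.2998] yaw -88.94 F [ 0.5 -0.  -2.2] w 0.0073 gf 78.3 q [-0.47  0.63  0.71  1.65  0.   -2.06]
rel [ 0.0006 -0.0052  0.0398] [ 0.0006  0.0007 -0.0069]
top rect [ 0.5559 -0.3471] (0.037725210189819336, 0.11180433630943298) 68.30073547363281 slope x,y deg [-1.11 -3.2 ] z at ctr 0.323 90
scene rect [ 0.5996 -0.2503] (0.17414607107639313, 0.20472073554992676) 0.8823127746582031 slope x,y deg [-0.44 -0.42] z at ctr 0.3236 425
ld (array([ 0.59775156, -0.25834137]), np.float32(-88.435684), (0.15930208563804626, 0.19847993552684784), np.float64(0.09830235407172391), 451, array([nan, nan]))
ld (array([ 0.52050811, -0.35520783]), np.float32(-27.849524), (0.004585664719343185, 0.008697242476046085), np.float64(0.09761910714372853), 7, array([nan, nan]))h.py:24: RuntimeWarning: Mean of empty slice.
  bx=cv2.boxPoints(rc); c=np.array(rc[0]); yc=y[:,:2].mean(0)
  ret = um.true_divide(
```

View pics/scene4.png

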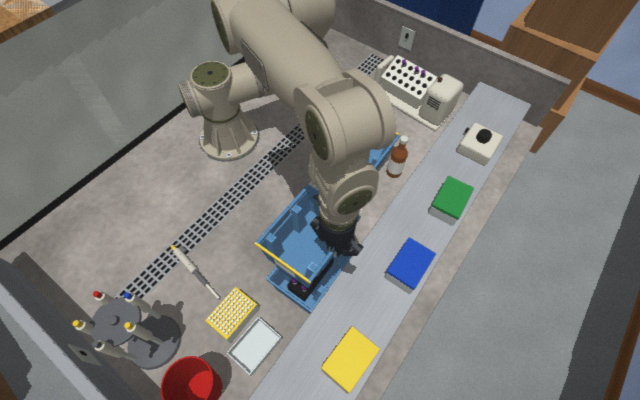

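The scene view shows the held tray above the loaded one, yellow end toward the right (u≈290, v≈262), opposite to the loaded tray's. I'll centre it and come down.

```bash
python3 -m handwheel '[0,-0.003,0.015,0.001,0.001,-0.003, 0.001,-0.006,0.035,0.001,0.001,-0.007, 0.001,-0.006,0.055,0.001,0.001,-0.007, 0.001,-0.006,0.075,0.001,0.001,-0.007, 0.001,-0.006,0.09,0.001,0.001,-0.007, 0.001,-0.006,0.1,0.001,0.001,-0.007, 0.001,-0.006,0.105,0.001,0.001,-0.007, 0.001,-0.006,0.105,0.001,0.001,-0.007]'|grep -E 'pos|force|width'; python3 - <<'E'
from tilt import *
rel(.6735,-.2495,.17,271.45)
tilt('scene',(.45,.69,-.4,-.12),.205,.235,'pics/scene5.png')
im,W=cloud('wrist'); cv2.imwrite('pics/wrist5.png',im); np.savez('wrist5.npz',im=im,W=W)
E
```

```text
tool_pos: [0.6738, -0.2499, 0.1965]
force: [-0.2, 0.0, -2.2]
gripper_width: 0.0077
grasp_force: 78.4
clock 14.55 pos [ 0.6738 -0.2499  0.1965] yaw -88.42 F [-0.2  0.  -2.2] w 0.0077 gf 78.4 q [-0.47  0.62  0.44  1.39 -0.   -2.06]
rel [-0.0004  0.0004  0.0265] [-0.002  -0.0015  0.0023]
scene rect [ 0.5993 -0.2521] (0.1622554510831833, 0.2044725865125656) 1.848950743675232 slope x,y deg [ 0.13 -0.25] z at ctr 0.2201 405
```

View pics/wrist5.png

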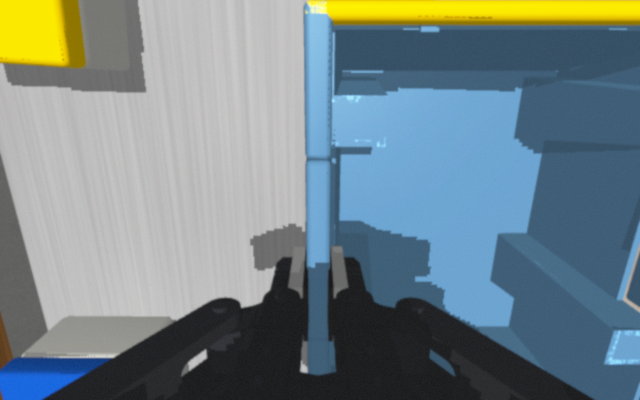

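The wrist view shows the grip still held, with the rear ledge clear outside the fingers. Scene gives the held tray at (0.599, −0.252), consistent with the target. I'll lower it slowly.

```bash
python3 -m handwheel '[0,0,0.005,-0.001,-0.001,0.002, 0,0,0.01,-0.002,-0.0015,0.002, 0,0,0.015,-0.002,-0.0015,0.002, 0,0,0.019,-0.002,-0.0015,0.002, 0,0,0.022,-0.002,-0.0015,0.002, 0,0,0.025,-0.002,-0.0015,0.002, 0,0,0.028,-0.002,-0.0015,0.002]'|grep -E 'pos|force|width';python3 -m handwheel '[0,0,0.001,0,0,0, 0,0,0.002,0,0,0]'|grep -E 'pos|force|width'
```

```text
tool_pos: [0.6742, -0.2503, 0.1684]
force: [-0.8, 0.9, -2.8]
gripper_width: 0.0075
grasp_force: 78.4
tool_pos: [0.6741, -0.2503, 0.1666]
force: [0.1, -0.6, -1.6]
gripper_width: 0.0073
grasp_force: 78.3
```

```bash
for i in 1 2 3; do python3 -m handwheel '[0,0,0.0005,0,0,0, 0,0,0.001,0,0,0]'|grep -E 'pos|^force'; done
```

```text
tool_pos: [0.6742, -0.2503, 0.1658]
force: [-0.2, -0.3, -2.3]
tool_pos: [0.6743, -0.2504, 0.1649]
force: [0.7, -1.1, -1.1]
tool_pos: [0.6745, -0.2504, 0.1647]
force: [0.4, 0.8, 5.2]
```

Contact came at z = 0.1647, and 0.1645 was expected for fully seated. I'll release.

```bash
python3 -m handwheel '[0,0,0,0,0,0, 0,0,0,0,0,0, 0,0,0,0,0,0, 0,0,0,0,0,0]' 0.4 20; python3 - <<'E'
from tilt import *
rel(.6735,-.2495,.3,271.45)
tilt('scene',(.45,.69,-.4,-.12),.17,.20)
E
```

```text
clock: 16.55
tool_pos: [0.674, -0.2503, 0.1634]
eef_rot: [2.249, -2.193, 0.0]
force: [-0.1, -0.3, -0.5]
gripper_width: 0.0341
grasp_force: 0.0
clock 16.55 pos [ 0.674  -0.2503  0.1634] yaw -88.55 F [-0.1 -0.3 -0.5] w 0.0341 gf 0.0 q [-0.47  0.63  0.37  1.32 -0.   -2.06]
rel [-0.0008  0.0005 -0.1366] [-0.     -0.0001  0.0001]
scene rect [ 0.6005 -0.2538] (0.16215863823890686, 0.20137299597263336) 1.5827945470809937 slope x,y deg [-0.28 -0.04] z at ctr 0.1886 400
```

```bash
python3 -m handwheel '[0,0,-0.01,0,0,0, 0,0,-0.025,0,0,0, 0,0,-0.045,0,0,0, 0,0,-0.065,0,0,0, 0,0,-0.09,0,0,0, 0,0,-0.12,0,0,0, 0,0,-0.14,0,0,0]'|grep -E 'pos|force|width'; python3 -m handwheel '[-0.04,0,0,0,0,0, -0.08,0,0,0,0,0, -0.12,0,0,0,0,0, -0.16,0,0,0,0,0, -0.2,0,0,0,0,0, -0.24,0,0,0,0,0]'|grep -E 'pos|^force'; python3 - <<'E'
from tilt import *
for n in ('scene','top'): tilt(n,(.45,.685,-.4,-.12),.17,.205,f'pics/{n}6.png')
im,W=cloud('top'); print('top',rim(im,W,.17,.205,(.45,.69,-.4,-.12)))
im,W=cloud('scene'); print('ld',rim(im,W,.085,.106,(.4,.672,-.4,-.12)))
E
```

```text
tool_pos: [0.6742, -0.2503, 0.3071]
force: [0.4, 0.2, -0.1]
gripper_width: 0.034
grasp_force: 0.0
tool_pos: [0.6678, -0.0088, 0.3047]
force: [0.9, 0.6, -0.1]
scene rect [ 0.6001 -0.2519] (0.16237814724445343, 0.20538213849067688) 1.5523792505264282 slope x,y deg [-0.11 -0.49] z at ctr 0.1883 642
top rect [ 0.596  -0.2517] (0.16263209283351898, 0.20669245719909668) 1.4582511186599731 slope x,y deg [ 0.2 -0.1] z at ctr 0.1888 609
top (array([ 0.5960722 , -0.25146419]), np.float32(-88.34785), (0.16285358369350433, 0.2062508761882782), np.float64(0.18736063742795564), 1313, array([ 0.59974838, -0.35013274]))
ld (array([ 0.59632301, -0.25658479]), np.float32(90.015755), (0.15129494667053223, 0.2050478458404541), np.float64(0.09319132311088668), 2161, array([ 0.66582591, -0.15404173]))
```

View pics/scene6.png

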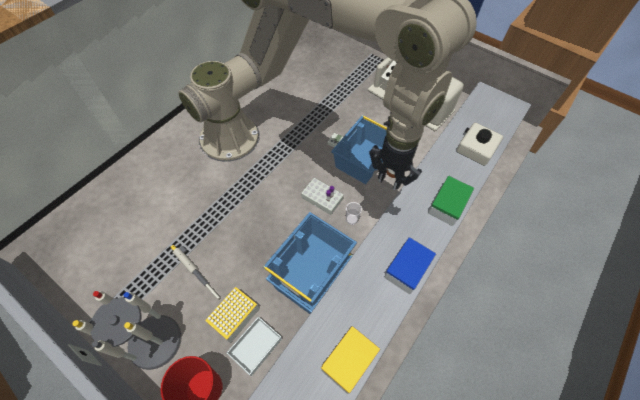

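The top tray sits level on the loaded tray. Its centre is (0.596, −0.2515), against (0.595, −0.2526) for the loaded tray in the same camera. Its yellow end is at the lower right (u≈290, v≈282), opposite the loaded tray's. Nothing else has moved, so I'll hand it in.

```bash
python3 -c "
from workcell import ticket
print(ticket.sign_off())"
```

```text
the job is handed in; nothing more can be done
None
```

I slid the loaded tray flush against the rear ledge and set the empty top tray level on its ledges, yellow ends opposite. I handed the job in at about 18 s of the 61 s allowed; the system did not report a verdict.

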